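Reclaim clay: tip the lumps into the basin and open the deflocculant bottle

ROBOT

A 6-joint arm with a two-finger parallel gripper is mounted at the origin on the work surface. World frame = base frame: x ahead of the robot, y to its left, z up, the work surface at z = 0. Lengths are in m, angles in rad, forces in N, time in s.
With the tool pointing down it reaches from about 0.375 to 0.9 m from the base axis. Payload 3.1 kg.
Tool frame: the origin (TCP) lies at the very end of the fingers, on their centre line; the grasp point (between the pads) lies 19 mm behind it (grip_depth is the distance from the TCP to the grasp point, in m); z points along the fingers, y is the line along which they close (so a half turn about z gives the same grasp; the last joint's range is limited). The gripper opens to 85 mm and grips with 20 to 120 N. Pads are 22 mm wide; open, the fingers measure 114 mm over their backs; the gripper's body (76 mm by 85 mm) begins 54 mm behind the grasp point. The pads swing forward as they close: fully open they stand 13 mm farther back than shut.
Start: joints at [-1.476, 0.527, 1.433, -0, 1.181, -0.178], TCP at [0.168, -0.602, 0.231] pointing down, gripper open.
Joint ranges: [-3.08, 3.08], [-0.75, 2.2], [0.22, 2.44], [-1.43, 4.57], [0, 2.65], [-2.85, 2.85]. Speed limits (rad/s): [2.79, 2.79, 3.14, 3.14, 3.14, 3.14].

INTERFACE

Orientations are given as a unit quaternion [x, y, z, w].
In Python, from station import * gives the robot as it stands.
- The arm moves only by the tool apply_moves, never from a script. Its argument "plan" is a list of rows, each a list of 7 numbers: the shift along the tool's x, y, z in m, then the turn, a rotation vector about the tool's x, y, z in rad, then the gripper command: -1 is fully open, 1 is shut, values between are in proportion. In form: [[dx, dy, dz, wx, wy, wz, jaw], ...]. A call has 1 to 8 rows; each row shifts and turns the commanded pose from where the row before left it, along the tool's axes as they then stand; what a row does not reach is not made up. A row lasts 1/8 s, in which the tool goes at most 62.5 mm and 10.7 degrees, less where a joint would pass 70% of its speed; a pose out of reach is approached as far as the arm can. A call is refused whole if a number of a shift passes 0.0625 or a number of a turn 0.188, either way. A call with a gripper value outside its range is refused whole. The fingers move at their own pace and stop on an object; "force" is the grip in N (left out, the last holds). Time passes only in rows, so rows that do not move let the fingers close. It gives the time, the measured TCP pose, the force, the opening and the grip force at its end, in the units of the state.
- sense(): the state, without advancing time (a new reading comes with each control period).
- snapshot(name): name is "scene" or "top" or "wrist"; returns the picture (420x560x3 uint8, red, green, blue); there is no depth.
- calibration(name): a dict with "camera_matrix" (3x3 intrinsics, pixels), "k1" (the pictures are not rectified: a ray, as slopes to the right and down, at radius r is drawn at 1 + k1 r^2 times it, then the intrinsics apply), "R" (3x3) and "t" (3): a world point X has camera coordinates R X + t; the wrist camera has in their place "mount" (4x4, takes a point from camera to tool coordinates, whose origin is the TCP and whose axes are the flange's). Camera axes: x right, y down, z forward; pixel columns grow to the right and rows downward; lengths in m; the calibration is good to about 2 mm. A picture is of the moment at which its call begins: read the wrist's pose just before it. calibration takes no time and is no camera call.
- sign_off(): hands the job in; it is judged then, once.
The state is a dict: "t": time; "q": joint angles; "qd": joint speeds; "tau": joint torques, N m; "tcp_pos": TCP position; "tool_rot": TCP orientation; "force": force on the tool from outside, world axes, zero at the start; "ft_torque": the same for the moment, N m; "finger_gap": opening from 0.0 (shut) to 1.0 (fully open); "gripper_force": force on a finger pad.
Only numpy, scipy, OpenCV 4.12 (cv2) and the standard library are available. Lean on these libraries where they do the work, as an engineer would, in place of code of your own. Each camera call takes 0.05 s, during which the arm holds its last target. There are 200 camera calls.

TASK

Take the scoop tray by its grip, tip it over the mixing basin so that every dry clay lump slides into the basin, and set the empty tray back down flat on a free spot of the bench without dropping it. Then open the white bottle: press its safety cap down, twist it anticlockwise while it is pressed, lift it off, and finish still holding the cap level and steady, a few centimetres straight above the open neck, with nothing but the gripper carrying it. The bottle stays standing where it is, and the basin and the other things on the bench stay in their places.

Things in the scene. Friction and masses are not known exactly. Their poses are not given: they have to be found in the camera images.
- tray: open-fronted aluminium scoop tray holding the lumps: flat pan 110 (its x) by 150 mm (its y), 4 mm floor, side and rear walls 28 mm high, no front wall. Origin: centre of the pan's underside. +x points to the rear, where the grip is; the pouring lip is the edge at x = -55 mm; z is up when level. About 150 g. Lumps slide on it from 20 to 30 degrees of tilt
- tray_grip (a point): middle of the tray's straight wooden grip, a bar 62 mm long (along the tray's x, out behind the rear wall, its middle 86 mm from the tray's origin), 16 mm wide (tray's y) and 20 mm high, its middle 30 mm above the tray's underside; axes as the tray's
- basin: round open plastic mixing basin, 240 mm across the rim, 168 mm across the foot, 85 mm high, 5 mm floor and wall, 0.9 kg, empty. Origin: centre of its underside; z up
- bottle_mouth (a point): centre of the rim of the bottle's neck, 167 mm above the bench; the closed cap covers it. z is up along the bottle's axis
- bottle: full round white plastic bottle standing loose on the bench: body 104 mm in diameter up to 94 mm, a sloping shoulder up to 124 mm, then a neck 37 mm in diameter, rim at 167 mm, with three lugs under which the cap's lugs are hooked; about 1.3 kg. Origin: centre of its underside; z up, its x and y mean nothing for the work
- cap_center (a point): centre (half-way up) of the push-and-turn safety cap: ribbed, round, 57 mm in diameter, 34 mm high, closed on top, white like the bottle. Closed, it is 160.5 mm above the bench (its top at 177.5 mm). z up along its axis. It can be gripped from above in any direction; there is room for fingertips down to 30 mm below this centre
- cap: the same cap; origin at the centre of its underside. It is hooked in pockets of the neck: press it down at least 3 mm (it bottoms at 5.5 mm; the spring takes 4 N to start, 12 N at the bottom) and, keeping it down, turn it anticlockwise seen from above; after 40 to 80 degrees of turn (best 60) it is free and lifts straight off
- cap_spring (a joint): how far the cap is pressed down against its spring: 0 closed and untouched, 0.0055 m fully down; about -0.002 once the cap is off
- brush_pot: copper pot with brushes, 88 mm across, 80 mm high (brushes to about 160 mm), a bystander; origin at the centre of its underside, its z axis is up when it stands
- bisque_bowl: small unglazed bowl, 116 mm across, 50 mm high, a bystander; origin at the centre of its underside, its z axis is up when it stands
- bisque_vase: small unglazed vase, 72 mm across, 125 mm high, a bystander; origin at the centre of its underside, its z axis is up when it stands
- wooden_rib: flat wooden shaping rib, 115 x 30 x 7 mm, lying on the bench, a bystander; origin at the centre of its underside, x along its length
- lump0_center (a point): centre of a dry grey clay lump, about 36 x 30 x 24 mm, 22 g, lying loose on the tray
- lump1_center (a point): centre of a dry grey clay lump, about 32 x 28 x 22 mm, 22 g, lying loose on the tray
- lump2_center (a point): centre of a dry grey clay lump, about 34 x 27 x 24 mm, 22 g, lying loose on the tray
- lump3_center (a point): centre of a dry grey clay lump, about 30 x 26 x 22 mm, 22 g, lying loose on the tray
- lump4_center (a point): centre of a dry grey clay lump, about 38 x 28 x 23 mm, 22 g, lying loose on the tray
Not all that is in view belongs to the job. Of the things shaped like the cap, the white one is meant. Leave any brown look-alike of the part that bears lump0_center alone.

How it is judged:
By the outcome, as a careful person would: the job done as asked, in the order asked, and still so for the second after the job is handed in, while the arm keeps its last pose, push and grip.
It also fails if it takes over 72 s, if anything falls off the work surface, if the arm or the gripper's body presses on something with over 40 N, if the wrist force passes 120 N, or if a joint passes its speed limit or range.

## Working session

There is one attempt and no reset: what is moved stays moved. The work goes in short steps, Python scripts to look and compute and a tool call to move; the robot and the scene stay as the last step left them, time stands still between calls to the robot, and variables do not carry over. Pictures are saved under pics/ and viewed, at most 10 in all, crops included, and the job is handed in when it is done.

Besides the shell and the picture viewer there is one more tool, called after "Emit:" by a JSON object that holds its "method" and its "body", one argument or row to a line. apply_moves: Moves the arm, as the interface text tells. Its arguments: {"type":"object","properties":{"plan":{"type":"array"},"force":{"type":"number"}},"required":["plan"]}

```bash
mkdir -p pics; ls; python3 - <<'E'
from station import *
import cv2,numpy as np
for n in("scene","top"):
    cv2.imwrite(f"pics/{n}0.png",snapshot(n)[:,:,::-1]); c=calibration(n); print(n,{k:np.round(v,4).tolist() for k,v in c.items()})
print({k:np.round(v,4).tolist() for k,v in calibration("wrist").items()})
print(sense())
E
```

```text
pics
scene {'camera_matrix': [[399.8618, 0.0, 276.3112], [0.0, 399.8618, 209.3063], [0.0, 0.0, 1.0]], 'k1': -0.0367, 'R': [[0.7841, 0.6207, 0.0015], [0.4226, -0.5321, -0.7337], [-0.4546, 0.5759, -0.6795]], 't': [-0.4286, -0.1701, 1.3637]}
top {'camera_matrix': [[500.4213, 0.0, 279.7139], [0.0, 500.4213, 202.8773], [0.0, 0.0, 1.0]], 'k1': -0.1532, 'R': [[0.0191, -0.9998, 0.01], [-0.9923, -0.0202, -0.1222], [0.1224, -0.0076, -0.9925]], 't': [-0.0566, 0.5699, 1.5239]}
{'camera_matrix': [[327.3508, 0.0, 272.7657], [0.0, 327.3508, 215.7322], [0.0, 0.0, 1.0]], 'k1': -0.0759, 'mount': [[-0.0003, -0.9546, -0.2978, 0.0764], [1.0, -0.0001, -0.0008, -0.0007], [0.0007, -0.2978, 0.9546, -0.1427], [0.0, 0.0, 0.0, 1.0]]}
{'t': 0.1, 'q': array([-1.47649373e+00,  5.28400212e-01,  1.43375914e+00,  1.09990338e-05,
        1.18139703e+00, -1.78505571e-01]), 'qd': array([ 0.00027051, -0.0018072 , -0.00389505, -0.00152618, -0.00113908,
        0.00096251]), 'tau': array([-5.00485676e-04, -4.43305600e+01, -1.78586483e+01, -3.53342321e-04,
        3.86580839e-03, -1.54695687e-05]), 'tcp_pos': array([ 0.1683653 , -0.60123688,  0.23041966]), 'tool_rot': array([ 9.90711186e-01,  1.35979346e-01,  4.64070362e-05, -9.80781358e-04]), 'force': array([ 0.1333603 , -0.28032256, -0.88791454]), 'ft_torque': array([ 0.01093614, -0.01301989,  0.00602301]), 'gripper_force': 0.0, 'finger_gap': 0.9986409436934849}
```

View pics/top0.png

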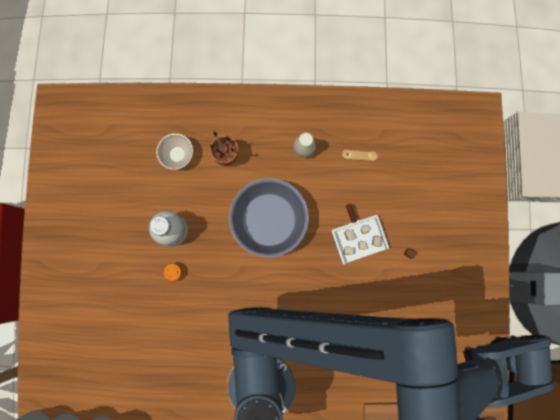

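View pics/scene0.png

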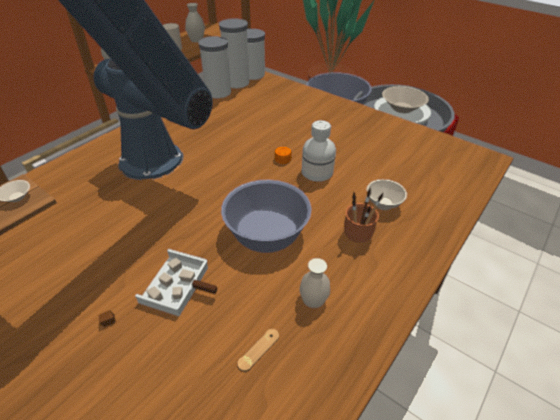

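The top view shows the tray around (360,240) with its grip at (352,213), the basin at (269,217) and the bottle's white cap at (160,227). The look-alikes are the orange cap on the bench at (172,272) and the brown lump at (410,253), and both stay untouched. The white cap on the bottle and the grey lumps on the tray fit the description. I'll confirm this in an enlarged crop.

```bash
cat > h.py <<'E'
from station import *
import cv2,numpy as np
from scipy.spatial.transform import Rotation as Ro
def ray(n,px,s=None):
    c=calibration(n);K=c["camera_matrix"];u=np.array([(px[0]-K[0][2])/K[0][0],(px[1]-K[1][2])/K[1][1]])
    v=u.copy()
    for _ in range(20): v=u/(1+c["k1"]*(v@v))
    d=np.array([*v,1])
    if n=="wrist":
        M=np.array(c["mount"]);T=Ro.from_quat(s["tool_rot"]).as_matrix()
        return T@M[:3,3]+s["tcp_pos"],T@M[:3,:3]@d
    R=np.array(c["R"]);return -R.T@np.array(c["t"]),R.T@d
def at(n,px,z,s=None):
    o,d=ray(n,px,s);return o+d*(z-o[2])/d[2]
def proj(n,X,s=None):
    c=calibration(n)
    if n=="wrist":
        M=np.array(c["mount"]);T=Ro.from_quat(s["tool_rot"]).as_matrix()
        p=M[:3,:3].T@(T.T@(np.array(X)-s["tcp_pos"])-M[:3,3])
    else: p=np.array(c["R"])@X+np.array(c["t"])
    v=p[:2]/p[2];v=v*(1+c["k1"]*(v@v));K=np.array(c["camera_matrix"]);return v*[K[0,0],K[1,1]]+K[:2,2]
E
python3 - <<'E'
from h import *
im=cv2.imread("pics/top0.png")
a=cv2.resize(im[195:275,320:420],None,fx=4,fy=4,interpolation=2)
b=cv2.resize(im[195:290,130:230],None,fx=4,fy=4,interpolation=2)[:320]
cv2.imwrite("pics/crop.png",np.hstack([a,b]))
for n,p,z in [("cap",(160,227),.1775),("basinrim",(269,217),.085),("grip",(352,213),.03),("tray",(361,239),.0),("orange",(172,272),.034),("vase",(305,140),.125),("pot",(225,150),.08),("bowl",(175,152),.05),("rib",(360,155),.007),("brown",(410,253),.01)]: print(n,at("top",p,z).round(3))
E
```

```text
cap [0.478 0.293 0.178]
basinrim [ 0.521 -0.014  0.085]
grip [ 0.544 -0.272  0.03 ]
tray [ 0.465 -0.306  0.   ]
orange [0.349 0.283 0.034]
vase [ 0.751 -0.117  0.125]
pot [0.726 0.126 0.08 ]
bowl [0.724 0.287 0.05 ]
rib [ 0.736 -0.302  0.007]
brown [ 0.422 -0.462  0.01 ]
```

View pics/crop.png

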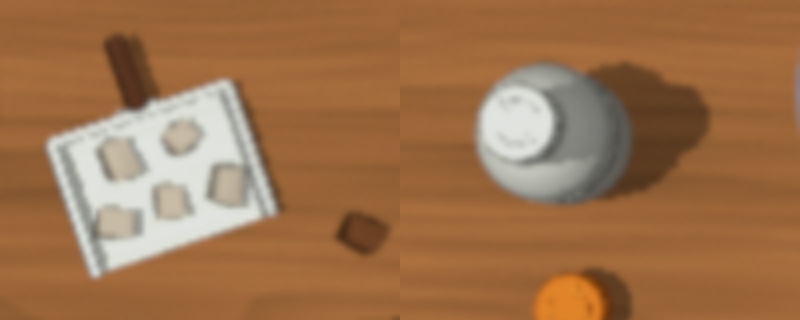

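The crop confirms it. The tray carries five grey lumps, the brown lump lies apart on the bench, and the white cap sits on the white bottle with the orange one lying separately. Next I'll compute the tray pose from its corners and grip.

```bash
python3 - <<'E'
from h import *
P=lambda x,y:(320+(x+.5)/4-.5,195+(y+.5)/4-.5)
c=[at("top",P(*p),.028)for p in[(50,140),(230,82),(277,213),(95,277)]]
rl,rr,fr,fl=c
print([x.round(3) for x in c], "size",np.linalg.norm(rl-rr),np.linalg.norm(rl-fl),np.linalg.norm(rr-fr))
d=(rl+rr-fr-fl)[:2];l=(rl+fl-rr-fr)[:2]
print("ctr",np.mean(c,0),"head",np.degrees(np.arctan2(d[1],d[0])),np.degrees(np.arctan2(l[1],l[0]))-90)
g=[at("top",P(*p),.035)for p in[(117,38),(138,106)]];print(g,np.degrees(np.arctan2(*(g[0]-g[1])[1::-1])))
h=np.arctan2(d[1],d[0]);G=np.mean(c,0)[:2]+.084*np.array([np.cos(h),np.sin(h)]);print("grip",G)
s=sense();R=Ro.from_quat(s["tool_rot"]).as_matrix();print(R.round(3));print(s["tcp_pos"])
print("shift tool",R.T@(np.array([*G,.011])-s["tcp_pos"]), "head now",np.degrees(np.arctan2(R[1,0],R[0,0])))
E
```

```text
[array([ 0.491, -0.21 ,  0.028]), array([ 0.539, -0.352,  0.028]), array([ 0.437, -0.39 ,  0.028]), array([ 0.385, -0.246,  0.028])] size 0.14997326190808202 0.11185490306406053 0.10887518646014938
ctr [ 0.46309606 -0.29977237  0.028     ] head 19.3720544325553 19.29870588612087
[array([ 0.57141097, -0.26174207,  0.035     ]), array([ 0.51834575, -0.27839316,  0.035     ])] 17.42109518772717
grip [ 0.54234037 -0.27190949]
[[ 0.963  0.269 -0.   ]
 [ 0.269 -0.963  0.002]
 [ 0.    -0.002 -1.   ]]
[ 0.1683653  -0.60123688  0.23041966]
shift tool [ 0.44879796 -0.21596326  0.21999802] head now 15.630496754774818
```

Emit:
{"method": "apply_moves", "body": {
  "plan": [
    [0.056, -0.027, 0, 0, 0, 0, -1],
    [0.056, -0.027, 0, 0, 0, 0, -1],
    [0.056, -0.027, 0, 0, 0, 0, -1],
    [0.056, -0.027, 0, 0, 0, 0, -1],
    [0.056, -0.027, 0, 0, 0, 0, -1],
    [0.056, -0.027, 0, 0, 0, 0, -1],
    [0.056, -0.027, 0, 0, 0, 0, -1],
    [0.056, -0.027, 0.03, 0, 0, -0.06, -1]
  ],
  "force": 100
}}

```text
t: 1.1
tcp_pos: [0.5401, -0.2764, 0.2057]
tool_rot: [0.986, 0.167, 0.002, 0.002]
force: [0.7, -0.2, 0.1]
finger_gap: 0.998
gripper_force: 0.0
```

```bash
python3 - <<'E'
from h import *
s=sense();im=snapshot("wrist")[:,:,::-1]
import pickle;pickle.dump(s,open("s1.pkl","wb"))
R=Ro.from_quat(s["tool_rot"]).as_matrix();print(s["tcp_pos"],np.degrees(np.arctan2(R[1,0],R[0,0])),s["qd"].round(3),proj("wrist",[.542,-.272,.04],s))
cv2.imwrite("pics/w1.png",im)
E
```

```text
[ 0.5401356  -0.27638553  0.20572541] 19.19655685156644 [ 0.749  0.479 -0.125 -0.007 -0.314  0.264] [269.26420136 193.62053025]
```

View pics/w1.png

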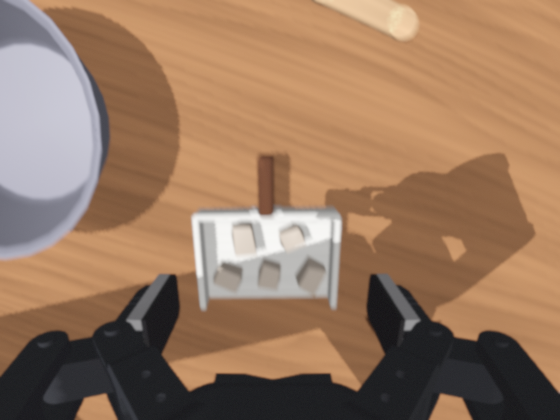

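The wrist view shows the grip running from (266,157) to (265,213), parallel to the tool's x. The rear wall corners are at (195,213) and (341,211).

```bash
python3 - <<'E'
from h import *
import pickle;s1=pickle.load(open("s1.pkl","rb"));s=sense()
R=Ro.from_quat(s["tool_rot"]).as_matrix()
a=at("wrist",(266,157),.036,s1);b=at("wrist",(265,213),.036,s1);print(a,b,np.linalg.norm(a-b),np.degrees(np.arctan2(*(a-b)[1::-1])))
rl=at("wrist",(195,213),.028,s1);rr=at("wrist",(341,211),.028,s1);print(rl,rr,np.linalg.norm(rl-rr))
G=a+(b-a)/np.linalg.norm(b-a)*.033;G[2]=.011
print(G,s["tcp_pos"],s["qd"].round(2),"shift",R.T@(G-s["tcp_pos"]),"R",R.round(3).tolist())
E
```

```text
[ 0.57381779 -0.25773631  0.036     ] [ 0.52097535 -0.27471738  0.036     ] 0.055503868815098494 17.814955087713358
[ 0.49515604 -0.20746883  0.028     ] [ 0.5461766  -0.34821464  0.028     ] 0.14970798738061694
[ 0.54240015 -0.26783246  0.011     ] [ 0.54208787 -0.26932752  0.20069307] [-0.07 -0.02  0.08 -0.05  0.09 -0.05] shift [ 1.86601483e-04 -3.30355118e-04  1.89698837e-01] R [[0.943, 0.334, 0.001], [0.334, -0.943, 0.006], [0.003, -0.005, -1.0]]
```

Emit:
{"method": "apply_moves", "body": {
  "plan": [
    [0.003, 0, 0.045, 0, 0, 0, -1],
    [0, 0, 0.05, 0, 0, 0, -1],
    [0, 0, 0.05, 0, 0, 0, -1],
    [0, 0, 0.03, 0, 0, 0, -1],
    [0, 0, 0.013, 0, 0, 0, -1],
    [0, 0, 0, 0, 0, 0, 1],
    [0, 0, 0, 0, 0, 0, 1],
    [0, 0, 0, 0, 0, 0, 1]
  ],
  "force": 100
}}

```text
t: 2.15
tcp_pos: [0.5409, -0.2767, 0.0177]
tool_rot: [0.986, 0.166, 0.001, 0.001]
force: [0.0, 0.2, 0.1]
finger_gap: 0.376
gripper_force: 0.0
```

Emit:
{"method": "apply_moves", "body": {
  "plan": [
    [0, 0, 0, 0, 0, 0, 1],
    [0, 0, 0, 0, 0, 0, 1],
    [0, 0, 0, 0, 0, 0, 1],
    [0, 0, 0, 0, 0, 0, 1]
  ]
}}

```text
t: 2.65
tcp_pos: [0.5404, -0.2761, 0.0176]
tool_rot: [0.986, 0.166, 0.0, 0.0]
force: [-1.7, 0.5, 6.1]
finger_gap: 0.163
gripper_force: 97.2
```

Emit:
{"method": "apply_moves", "body": {
  "plan": [
    [0, 0, -0.01, 0, 0, 0, 1],
    [0, 0, -0.02, 0, 0, 0, 1],
    [0, 0, -0.03, 0, 0, 0, 1],
    [0, 0, -0.03, 0, 0, 0, 1],
    [0, 0, -0.025, 0, 0, 0, 1],
    [0, 0, -0.015, 0, 0, 0, 1],
    [0, 0, 0, 0, 0, 0, 1]
  ]
}}

```text
t: 3.52
tcp_pos: [0.5408, -0.2765, 0.1478]
tool_rot: [0.986, 0.166, 0.001, 0.001]
force: [-0.1, 0.1, -2.0]
finger_gap: 0.164
gripper_force: 97.5
```

```bash
python3 - <<'E'
from h import *
s=sense();R=Ro.from_quat(s["tool_rot"]).as_matrix()
print(s["tcp_pos"],R.round(3).tolist(),"shift",R.T@(np.array([.669,-.014,.145])-s["tcp_pos"]))
im=snapshot("wrist")[:,:,::-1];cv2.imwrite("pics/w2.png",im)
E
```

```text
[ 0.54076041 -0.27651951  0.14779616] [[0.945, 0.327, 0.003], [0.327, -0.945, -0.002], [0.002, 0.003, -1.0]] shift [ 0.20696649 -0.20622245  0.00262243]
```

View pics/w2.png

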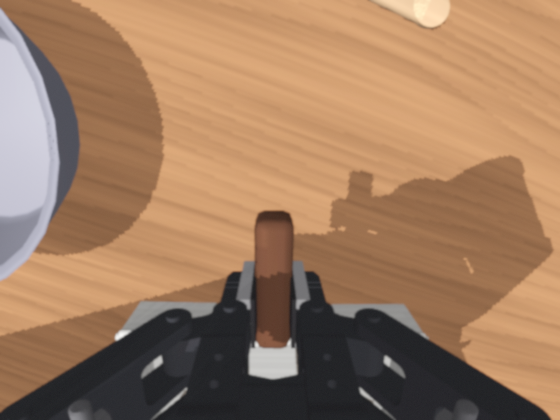

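The wrist view shows the grip clamped squarely between the fingers at (274,275), with the tray level behind them.

Emit:
{"method": "apply_moves", "body": {
  "plan": [
    [0.015, -0.015, 0, 0, 0, 0, 1],
    [0.028, -0.028, 0, 0, 0, 0, 1],
    [0.036, -0.036, 0, 0, 0, 0, 1],
    [0.037, -0.037, 0, 0, 0, 0, 1],
    [0.036, -0.036, 0, 0, 0, 0, 1],
    [0.028, -0.028, 0, 0, 0, 0, 1],
    [0.018, -0.018, 0, 0, 0, 0, 1],
    [0.009, -0.008, 0, 0, 0, 0, 1]
  ]
}}

```text
t: 4.58
tcp_pos: [0.668, -0.0107, 0.1446]
tool_rot: [0.986, 0.167, -0.001, -0.001]
force: [0.4, -0.2, -2.6]
finger_gap: 0.161
gripper_force: 97.5
```

Emit:
{"method": "apply_moves", "body": {
  "plan": [
    [0, 0, 0, 0, 0, 0.05, 1],
    [0, 0, 0, 0, 0, 0.08, 1],
    [0, 0, 0, 0, 0, 0.08, 1],
    [0, 0, 0, 0, 0, 0.08, 1],
    [0, 0, 0, 0, 0, 0.04, 1],
    [0, 0, 0, 0, 0, 0, 1],
    [0, 0, 0, 0, 0, 0, 1]
  ]
}}

```text
t: 5.45
tcp_pos: [0.6681, -0.0138, 0.1457]
tool_rot: [1.0, 0.002, -0.0, -0.0]
force: [0.3, -0.2, -2.7]
finger_gap: 0.166
gripper_force: 97.6
```

```bash
python3 - <<'E'
from h import *
s=sense();R=Ro.from_quat(s["tool_rot"]).as_matrix()
print(s["tcp_pos"],R.round(3).tolist(),s["q"].round(2))
a=snapshot("scene")[150:330,130:330,::-1];b=snapshot("top")[150:330,180:380,::-1]
cv2.imwrite("pics/c2.png",cv2.resize(np.hstack([a,b]),None,fx=2,fy=2,interpolation=2))
E
```

```text
[ 0.6680733  -0.01382678  0.14569928] [[1.0, 0.003, -0.001], [0.003, -1.0, 0.0], [-0.001, -0.0, -1.0]] [-0.19  0.68  1.39 -0.    1.07  1.38]
```

View pics/c2.png

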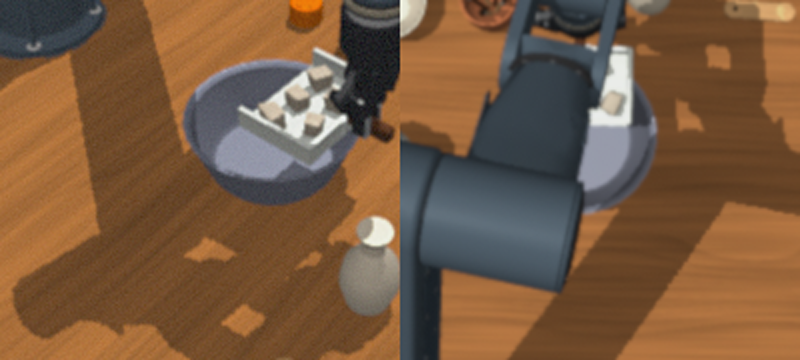

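The scene view shows the tray level over the basin, with its lip near the basin centre and all lumps aboard. I'll tilt slowly about the lip.

Emit:
{"method": "apply_moves", "body": {
  "plan": [
    [-0.002, 0, 0.0, 0, 0.08, 0, 1],
    [-0.0024, 0, -0.008, 0, 0.1, 0, 1],
    [-0.0024, 0, -0.0128, 0, 0.1, 0, 1],
    [-0.0024, 0, -0.0128, 0, 0.1, 0, 1],
    [-0.0012, 0, -0.0064, 0, 0.05, 0, 1],
    [-0.0012, 0, -0.0064, 0, 0.05, 0, 1],
    [-0.0012, 0, -0.0064, 0, 0.05, 0, 1],
    [-0.0012, 0, -0.0064, 0, 0.05, 0, 1]
  ]
}}

```text
t: 6.55
tcp_pos: [0.6372, -0.0137, 0.1992]
tool_rot: [0.958, 0.002, 0.287, -0.0]
force: [0.1, 0.0, -1.9]
finger_gap: 0.165
gripper_force: 97.7
```

Emit:
{"method": "apply_moves", "body": {
  "plan": [
    [-0.0012, 0, -0.0064, 0, 0.05, 0, 1],
    [-0.0012, 0, -0.0064, 0, 0.05, 0, 1],
    [-0.0012, 0, -0.0064, 0, 0.05, 0, 1],
    [-0.0012, 0, -0.0064, 0, 0.05, 0, 1],
    [-0.0024, 0, -0.0128, 0, 0.1, 0, 1],
    [-0.0024, 0, -0.0128, 0, 0.1, 0, 1],
    [0, 0, 0, 0, 0, 0, 1],
    [0, 0, 0, 0, 0, 0, 1]
  ]
}}

```text
t: 7.55
tcp_pos: [0.6114, -0.0015, 0.2171]
tool_rot: [0.916, 0.008, 0.401, -0.023]
force: [-0.2, -0.2, -0.9]
finger_gap: 0.164
gripper_force: 97.8
```

```bash
python3 - <<'E'
from h import *
s=sense();R=Ro.from_quat(s["tool_rot"]).as_matrix()
print(s["tcp_pos"],R.round(3).tolist(),s["q"].round(2),s["force"])
a=snapshot("scene")[150:330,130:330,::-1];b=snapshot("top")[150:330,180:380,::-1]
cv2.imwrite("pics/c3.png",cv2.resize(np.hstack([a,b]),None,fx=2,fy=2,interpolation=2))
E
```

```text
[ 0.61142878 -0.00145147  0.21705817] [[0.678, 0.033, 0.735], [-0.004, -0.999, 0.048], [0.736, -0.035, -0.677]] [-0.33  0.44  2.1   2.15  0.34 -0.83] [-0.16217284 -0.2309525  -0.94128053]
```

View pics/c3.png

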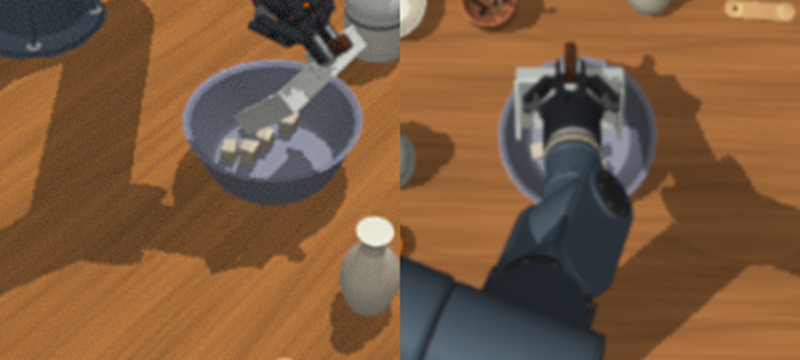

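Four lumps show in the basin at (228,146), (248,155), (265,135) and (290,122). The fifth is hidden, and the visible part of the tray's floor is bare. I'll level out and look.

Emit:
{"method": "apply_moves", "body": {
  "plan": [
    [0, 0, 0, 0, 0, 0, 1],
    [0.0006, 0, 0.005, 0, -0.05, 0, 1],
    [0.0006, 0, 0.005, 0, -0.05, 0, 1],
    [0.0012, 0, 0.01, 0, -0.1, 0, 1],
    [0.0012, 0, 0.01, 0, -0.1, 0, 1],
    [0.0012, 0, 0.01, 0, -0.1, 0, 1],
    [0.0012, 0, 0.009, 0, -0.1, 0, 1],
    [0.0012, 0, 0.009, 0, -0.1, 0, 1]
  ]
}}

```text
t: 8.65
tcp_pos: [0.6412, 0.0154, 0.1888]
tool_rot: [0.977, 0.024, 0.206, -0.042]
force: [-0.2, 0.2, -1.4]
finger_gap: 0.166
gripper_force: 97.7
```

Emit:
{"method": "apply_moves", "body": {
  "plan": [
    [0.0012, 0, 0.009, 0, -0.1, 0, 1],
    [0.0012, 0, 0.009, 0, -0.1, 0, 1],
    [0, 0, 0, 0, 0, 0, 1]
  ]
}}

```text
t: 9.02
tcp_pos: [0.6523, 0.0172, 0.1732]
tool_rot: [0.993, 0.029, 0.111, -0.039]
force: [-0.5, 0.2, -1.4]
finger_gap: 0.164
gripper_force: 97.7
```

```bash
python3 - <<'E'
from h import *
s=sense();R=Ro.from_quat(s["tool_rot"]).as_matrix()
print(s["tcp_pos"],R.round(3).tolist(),s["q"].round(2),s["force"])
print("rotvec to heading -0.35 level (tool)", (Ro.from_matrix(R).inv()*Ro.from_matrix(np.diag([1,-1,-1]))).as_rotvec())
a=snapshot("scene")[130:330,130:330,::-1];b=snapshot("wrist")[:,:,::-1]
cv2.imwrite("pics/c4.png",np.hstack([cv2.resize(a,(420,420),interpolation=2),b[:,90:470]]))
E
```

```text
[0.65228997 0.01717996 0.17319172] [[0.974, 0.065, 0.218], [0.048, -0.995, 0.084], [0.223, -0.071, -0.972]] [-0.2   0.56  1.59  0.18  0.8   1.2 ] [-0.48307     0.22379714 -1.36556865]
rotvec to heading -0.35 level (tool) [-0.07849556 -0.22266974  0.05736526]
```

View pics/c4.png

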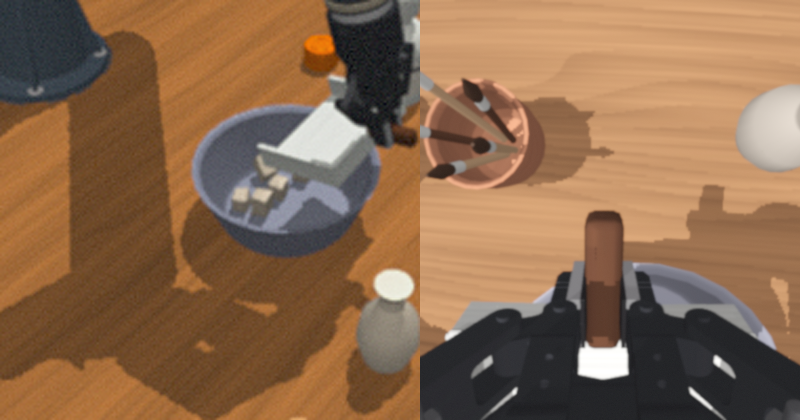

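Five lumps are now visible in the basin, at (240,196), (262,202), (278,185), (265,165) and (300,178), and the tray is empty. I'll level it and carry it back to its old, free spot.

Emit:
{"method": "apply_moves", "body": {
  "plan": [
    [0, 0, 0, -0.026, -0.074, 0.019, 1],
    [0, 0, 0, -0.026, -0.074, 0.019, 1],
    [-0.005, 0.02, 0, -0.026, -0.074, 0.019, 1],
    [-0.02, 0.05, 0, 0, 0, 0, 1],
    [-0.02, 0.055, 0, 0, 0, 0, 1],
    [-0.02, 0.055, 0, 0, 0, 0, 1],
    [-0.02, 0.055, 0, 0, 0, 0, 1],
    [-0.015, 0.045, 0, 0, 0, 0, 1]
  ]
}}

```text
t: 10.12
tcp_pos: [0.5486, -0.2642, 0.1723]
tool_rot: [1.0, -0.001, -0.0, -0.001]
force: [-0.2, -0.2, -1.7]
finger_gap: 0.165
gripper_force: 97.7
```

Emit:
{"method": "apply_moves", "body": {
  "plan": [
    [0, 0.018, 0.02, 0, 0, 0, 1],
    [0, 0, 0.03, 0, 0, 0, 1],
    [0, 0, 0.03, 0, 0, 0, 1],
    [0, 0, 0.02, 0, 0, 0, 1],
    [0, 0, 0, 0, 0, 0, 1],
    [0, 0, 0, 0, 0, 0, 1]
  ]
}}

```text
t: 10.88
tcp_pos: [0.5508, -0.2802, 0.0724]
tool_rot: [1.0, 0.0, -0.0, -0.001]
force: [1.0, -1.3, -1.5]
finger_gap: 0.165
gripper_force: 97.7
```

```bash
python3 - <<'E'
from h import *
s=sense();R=Ro.from_quat(s["tool_rot"]).as_matrix()
print(s["tcp_pos"],R.round(3).tolist(),s["q"].round(2),s["force"],s["qd"].round(3))
print((Ro.from_matrix(R).inv()*Ro.from_matrix(np.diag([1,-1,-1]))).as_rotvec())
E
```

```text
[ 0.55083629 -0.2801547   0.07240903] [[1.0, 0.0, -0.001], [0.0, -1.0, 0.001], [-0.001, -0.001, -1.0]] [-0.65  0.73  1.57  0.    0.85  0.92] [ 0.98791467 -1.33908762 -1.50262331] [-0.003 -0.016 -0.014 -0.003 -0.001  0.001]
[-0.00118512  0.0008973   0.00018233]
```

Emit:
{"method": "apply_moves", "body": {
  "plan": [
    [0, 0, 0.025, 0, 0, 0, 1],
    [0, 0, 0.018, 0, 0, 0, 1],
    [0, 0, 0.006, 0, 0, 0, 1],
    [0, 0, 0.003, 0, 0, 0, 1],
    [0, 0, 0.0015, 0, 0, 0, 1],
    [0, 0, 0, 0, 0, 0, 1]
  ]
}}

```text
t: 11.62
tcp_pos: [0.5508, -0.2809, 0.0191]
tool_rot: [1.0, -0.0, -0.0, -0.0]
force: [0.8, -0.3, -0.6]
finger_gap: 0.16
gripper_force: 97.8
```

Emit:
{"method": "apply_moves", "body": {
  "plan": [
    [0, 0, 0.0015, 0, 0, 0, 1],
    [0, 0, 0, 0, 0, 0, 1],
    [0, 0, 0, 0, 0, 0, 1]
  ]
}}

```text
t: 12.0
tcp_pos: [0.5509, -0.2809, 0.0176]
tool_rot: [1.0, -0.0, -0.0, -0.0]
force: [0.8, 0.7, 2.5]
finger_gap: 0.161
gripper_force: 98.2
```

```bash
python3 - <<'E'
from h import *
s=sense();print(s["tcp_pos"],s["force"],s["ft_torque"])
a=snapshot("scene")[230:320,120:240,::-1]
cv2.imwrite("pics/c5.png",cv2.resize(a,None,fx=5,fy=5,interpolation=2))
E
```

```text
[ 0.55086814 -0.28088667  0.0176412 ] [0.82022345 0.6719436  2.47384257] [-0.04058612 -0.03821958  0.00851055]
```

The tray is in contact with the bench at the same height as when I gripped it. Releasing.

Emit:
{"method": "apply_moves", "body": {
  "plan": [
    [0, 0, 0, 0, 0, 0, 0.3],
    [0, 0, 0, 0, 0, 0, 0],
    [0, 0, 0, 0, 0, 0, -0.3],
    [0, 0, 0, 0, 0, 0, -0.3],
    [0, 0, -0.02, 0, 0, 0, -0.5],
    [0, 0, -0.05, 0, 0, 0, -1],
    [0, 0, -0.06, 0, 0, 0, -1],
    [0, 0, -0.06, 0, 0, 0, -1]
  ]
}}

```text
t: 13.05
tcp_pos: [0.5506, -0.2808, 0.2103]
tool_rot: [1.0, -0.0, -0.0, -0.0]
force: [1.0, -0.3, 0.1]
finger_gap: 1.002
gripper_force: 0.0
```

Emit:
{"method": "apply_moves", "body": {
  "plan": [
    [0, 0, -0.06, 0, 0, 0, -1],
    [0, 0, -0.04, 0, 0, 0, -1],
    [0, 0, 0, 0, 0, 0, -1]
  ]
}}

```text
t: 13.42
tcp_pos: [0.5526, -0.2821, 0.3134]
tool_rot: [1.0, -0.0, 0.004, 0.003]
force: [1.1, 0.1, -0.7]
finger_gap: 1.001
gripper_force: 0.0
```

```bash
python3 - <<'E'
from h import *
s=sense();R=Ro.from_quat(s["tool_rot"]).as_matrix();print(s["tcp_pos"],s["q"].round(2),R.round(3).tolist(),s["finger_gap"])
a=snapshot("scene")[:,:400,::-1];t=snapshot("top")[120:330,140:420,::-1]
cv2.imwrite("pics/c5.png",np.hstack([a,cv2.resize(t,(400,300),interpolation=2)[:, :].copy().__class__((0,400,3)) if 0 else np.vstack([cv2.resize(t,(400,300)),np.zeros((120,400,3),np.uint8)])]))
E
```

```text
[ 0.55256831 -0.28208801  0.31335107] [-0.65  0.44  1.35  0.    1.34  0.92] [[1.0, -0.0, 0.008], [-0.0, -1.0, -0.006], [0.008, 0.006, -1.0]] 1.001489876469049
```

View pics/c5.png

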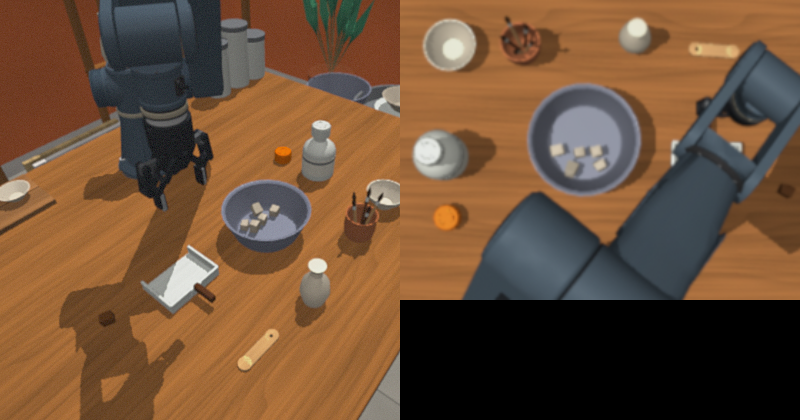

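The tray stands flat and empty at about (180,280) in the scene view, and all five lumps lie in the basin. Everything else is in place. I'll move over the bottle now.

Emit:
{"method": "apply_moves", "body": {
  "plan": [
    [-0.007, -0.03, 0, 0, 0, 0, -1],
    [-0.008, -0.058, 0, 0, 0, 0, -1],
    [-0.008, -0.06, 0, 0, 0, 0, -1],
    [-0.008, -0.06, 0, 0, 0, 0, -1],
    [-0.008, -0.06, 0, 0, 0, 0, -1],
    [-0.008, -0.06, 0, 0, 0, 0, -1],
    [-0.008, -0.06, 0, 0, 0, 0, -1],
    [-0.008, -0.06, 0, 0, 0, 0, -1]
  ]
}}

```text
t: 14.52
tcp_pos: [0.4863, 0.1687, 0.3061]
tool_rot: [1.0, -0.0, -0.003, -0.0]
force: [0.6, -1.1, -0.3]
finger_gap: 0.999
gripper_force: 0.0
```

Emit:
{"method": "apply_moves", "body": {
  "plan": [
    [-0.006, -0.06, 0, 0, 0, 0, -1],
    [-0.004, -0.045, 0, 0, 0, 0, -1],
    [0, -0.02, 0, 0, 0, 0, -1],
    [0, 0, 0, 0, 0, 0, -1],
    [0, 0, 0, 0, 0, 0, -1],
    [0, 0, 0, 0, 0, 0, -1]
  ]
}}

```text
t: 15.28
tcp_pos: [0.4784, 0.2905, 0.3078]
tool_rot: [1.0, -0.001, -0.001, -0.0]
force: [-0.1, -0.0, -0.2]
finger_gap: 0.998
gripper_force: 0.0
```

```bash
python3 - <<'E'
from h import *
s=sense();R=Ro.from_quat(s["tool_rot"]).as_matrix();print(s["tcp_pos"],s["q"].round(2),R.round(3).tolist(),s["qd"].round(3))
im=snapshot("wrist")[:,:,::-1].copy();cv2.imwrite("pics/w6.png",im)
C=at("top",(159.1,225.1),.1775);print("top est",C)
e=proj("wrist",C,s);o=proj("wrist",C+[.0285,0,0],s);print("pred",e,np.linalg.norm(o-e))
hsv=cv2.cvtColor(im,cv2.COLOR_BGR2HSV)
x0,y0=(e-90).astype(int);x0=max(x0,0);y0=max(y0,0)
g=cv2.medianBlur(cv2.cvtColor(im,cv2.COLOR_BGR2GRAY),5)
r=np.linalg.norm(o-e)
c=cv2.HoughCircles(g,cv2.HOUGH_GRADIENT,1.5,10,param1=80,param2=20,minRadius=int(r*.85),maxRadius=int(r*1.15))
for k in c[0][:5]: print(k,at("wrist",k[:2],.1775,s))
m=cv2.inRange(hsv,(0,0,205),(180,40,255));n,l,st,ce=cv2.connectedComponentsWithStats(m)
for i in range(1,n):
    if st[i,4]>300: print(st[i],ce[i],at("wrist",ce[i],.1775,s))
cv2.circle(im,tuple(int(v) for v in e),int(r),(0,0,255),1)
for k in c[0][:1]: cv2.circle(im,(int(k[0]),int(k[1])),int(k[2]),(0,255,0),1)
cv2.imwrite("pics/w6.png",im)
E
```

```text
[0.47843847 0.29050449 0.30781238] [0.35 0.36 1.5  0.   1.28 1.92] [[1.0, -0.003, -0.002], [-0.003, -1.0, 0.001], [-0.002, -0.001, -1.0]] [ 0.003 -0.002 -0.004  0.005 -0.002  0.003]
top est [0.48297761 0.2962437  0.1775    ]
pred [267.32270629 200.49902769] 32.96180028051286
[264.75 198.75  29.5 ] [0.48453783 0.29844402 0.1775    ]
[491.25 203.25  36.1 ] [0.48043667 0.09605778 0.1775    ]
[437.25 138.75  32.8 ] [0.53601337 0.15454516 0.1775    ]
[ 53.25 366.75  36.1 ] [0.29641554 0.53255212 0.1775    ]
[495.75  93.75  36.1 ] [0.57343231 0.10875118 0.1775    ]
[226 151  47  50 741] [242.36032389 168.17813765] [0.51102046 0.31693739 0.1775    ]
[ 236  171   60   58 2725] [265.49724771 199.28183486] [0.48406399 0.29780584 0.1775    ]
```

The wrist measurement puts the cap at (266,200), which is world (0.484, 0.297). This agrees with the top view within 2 mm. I'll centre over it and descend.

Emit:
{"method": "apply_moves", "body": {
  "plan": [
    [0.0055, -0.0067, 0.02, 0, 0, 0, -1],
    [0, 0, 0.04, 0, 0, 0, -1],
    [0, 0, 0.04, 0, 0, 0, -1],
    [0, 0, 0.03, 0, 0, 0, -1],
    [0, 0, 0.02, 0, 0, 0, -1],
    [0, 0, 0.012, 0, 0, 0, -1],
    [0, 0, 0.007, 0, 0, 0, -1],
    [0, 0, 0, 0, 0, 0, -1]
  ],
  "force": 60
}}

```text
t: 16.32
tcp_pos: [0.4836, 0.2988, 0.139]
tool_rot: [1.0, -0.0, -0.001, -0.001]
force: [-0.2, -0.4, 0.3]
finger_gap: 0.999
gripper_force: 0.0
```

```bash
python3 - <<'E'
from h import *
s=sense();print(s["tcp_pos"],s["force"],s["ft_torque"])
E
```

```text
[0.48360933 0.29881524 0.13903906] [-0.23130373 -0.42313233  0.33682817] [0.00872956 0.02479705 0.00239233]
```

Emit:
{"method": "apply_moves", "body": {
  "plan": [
    [0, 0.0015, 0, 0, 0, 0, -0.2],
    [0, 0, 0, 0, 0, 0, 0],
    [0, 0, 0, 0, 0, 0, 1],
    [0, 0, 0, 0, 0, 0, 1],
    [0, 0, 0, 0, 0, 0, 1],
    [0, 0, 0, 0, 0, 0, 1]
  ]
}}

```text
t: 17.08
tcp_pos: [0.4838, 0.2974, 0.1392]
tool_rot: [1.0, -0.0, -0.0, -0.001]
force: [-0.3, -2.1, 5.1]
finger_gap: 0.665
gripper_force: 62.7
```

Emit:
{"method": "apply_moves", "body": {
  "plan": [
    [0, 0, 0.002, 0, 0, 0, 1],
    [0, 0, 0.002, 0, 0, 0, 1],
    [0, 0, 0.002, 0, 0, 0, 1],
    [0, 0, 0, 0, 0, 0, 1],
    [0, 0, 0, 0, 0, 0, 1]
  ]
}}

```text
t: 17.7
tcp_pos: [0.4839, 0.2975, 0.1345]
tool_rot: [1.0, -0.0, 0.0, -0.001]
force: [-2.8, -3.6, 13.7]
finger_gap: 0.668
gripper_force: 63.6
```

Emit:
{"method": "apply_moves", "body": {
  "plan": [
    [0, 0, 0.001, 0, 0, 0, 1],
    [0, 0, 0, 0, 0, -0.05, 1],
    [0, 0, 0, 0, 0, -0.1, 1],
    [0, 0, 0, 0, 0, -0.1, 1],
    [0, 0, 0, 0, 0, -0.1, 1],
    [0, 0, 0, 0, 0, -0.1, 1],
    [0, 0, 0, 0, 0, -0.1, 1],
    [0, 0, 0, 0, 0, 0, 1]
  ]
}}

```text
t: 18.7
tcp_pos: [0.4845, 0.2983, 0.1345]
tool_rot: [0.962, 0.272, 0.001, -0.001]
force: [-2.4, -0.9, 16.7]
finger_gap: 0.665
gripper_force: 63.9
```

Emit:
{"method": "apply_moves", "body": {
  "plan": [
    [0, 0, 0, 0, 0, -0.1, 1],
    [0, 0, 0, 0, 0, -0.1, 1],
    [0, 0, 0, 0, 0, -0.1, 1],
    [0, 0, 0, 0, 0, -0.1, 1],
    [0, 0, 0, 0, 0, -0.1, 1],
    [0, 0, 0, 0, 0, 0, 1],
    [0, 0, 0, 0, 0, 0, 1]
  ]
}}

```text
t: 19.58
tcp_pos: [0.4845, 0.2984, 0.1344]
tool_rot: [0.865, 0.501, 0.002, -0.001]
force: [-3.8, -1.9, 17.6]
finger_gap: 0.667
gripper_force: 63.9
```

```bash
python3 - <<'E'
from h import *
s=sense();print(s["tcp_pos"],s["force"],s["ft_torque"],2*np.degrees(np.arctan2(s["tool_rot"][1],s["tool_rot"][0])))
snapshot("wrist")
b=snapshot("scene")[:,:,::-1];cv2.imwrite("pics/b1.png",b)
a=cv2.imread("pics/scene0.png")
# bottle body drift (below cap, avoid gripper)
print(np.abs(a[150:190,295:340].astype(int)-b[150:190,295:340]).mean())
E
```

```text
[0.4845263  0.29836783 0.13444517] [-3.75842946 -1.85666926 17.59459506] [-0.23729574  0.38351402  0.09356676] 60.15952215048242
3.6714814814814813
```

Emit:
{"method": "apply_moves", "body": {
  "plan": [
    [0, 0, -0.003, 0, 0, 0, 1],
    [0, 0, -0.003, 0, 0, 0, 1],
    [0, 0, -0.003, 0, 0, 0, 1],
    [0, 0, -0.002, 0, 0, 0, 1],
    [0, 0, 0, 0, 0, 0, 1]
  ]
}}

```text
t: 20.3
tcp_pos: [0.4825, 0.2972, 0.1422]
tool_rot: [0.865, 0.501, -0.001, -0.001]
force: [-0.3, 0.6, 1.3]
finger_gap: 0.665
gripper_force: 63.6
```

Emit:
{"method": "apply_moves", "body": {
  "plan": [
    [0, 0, -0.003, 0, 0, 0, 1],
    [0, 0, -0.004, 0, 0, 0, 1],
    [0, 0, 0, 0, 0, 0, 1]
  ]
}}

```text
t: 20.68
tcp_pos: [0.4836, 0.2975, 0.1502]
tool_rot: [0.865, 0.501, -0.0, -0.001]
force: [0.4, 0.3, -1.1]
finger_gap: 0.665
gripper_force: 63.6
```

Emit:
{"method": "apply_moves", "body": {
  "plan": [
    [0, 0, -0.006, 0, 0, 0, 1],
    [0, 0, -0.008, 0, 0, 0, 1],
    [0, 0, -0.008, 0, 0, 0, 1],
    [0, 0, -0.008, 0, 0, 0, 1],
    [0, 0, -0.007, 0, 0, 0, 1],
    [0, 0, -0.005, 0, 0, 0, 1],
    [0, 0, 0, 0, 0, 0, 1],
    [0, 0, 0, 0, 0, 0, 1]
  ]
}}

```text
t: 21.68
tcp_pos: [0.4833, 0.2973, 0.1917]
tool_rot: [0.865, 0.501, -0.001, -0.001]
force: [-0.5, -1.0, -0.0]
finger_gap: 0.667
gripper_force: 63.7
```

```bash
python3 - <<'E'
from h import *
s=sense();print(s["tcp_pos"],s["tool_rot"].round(4),s["force"],s["qd"].round(3))
print(proj("scene",[.4838,.2972,.167]),proj("scene",[.4838,.2972,.21]))
b=snapshot("scene")[:,:,::-1]
cv2.imwrite("pics/f.png",np.hstack([cv2.resize(b[80:220,250:400],None,fx=2.6,fy=2.6,interpolation=2),cv2.resize(b[140:350,60:340],(390,364))]))
E
```

```text
[0.48326555 0.29730555 0.1917016 ] [ 8.654e-01  5.010e-01 -6.000e-04 -9.000e-04] [-0.51274918 -0.98338985 -0.01229764] [ 0.002  0.004  0.003 -0.     0.001 -0.   ]
[321.30794781 127.48933547] [322.42642949 114.76135122]
```

View pics/f.png

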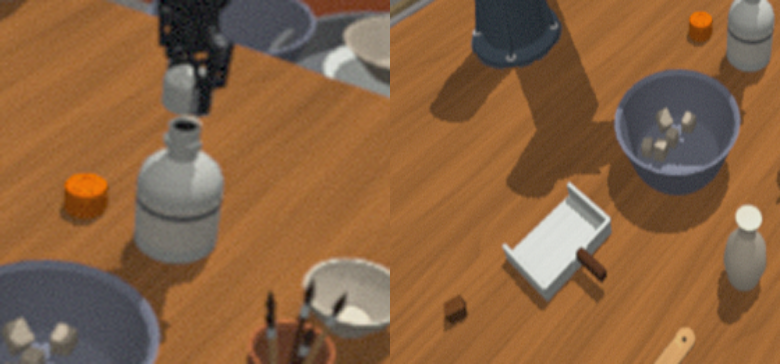

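The picture shows the open neck at (184,127) with the cap held level above it at (183,90). The tray is flat and empty at (560,245), and the lumps are in the basin.

```bash
python3 -c "
from station import *
print(sign_off())"
```

```text
the job is handed in; nothing more can be done
None
```

I tipped all five lumps into the basin, set the empty tray back flat on the bench, and opened the bottle; at hand-in (about 22 s) the arm held the white cap level about 3 cm above the open neck.

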